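# Tip the battery over and push it home in the charging dock

### The arm

A 6-joint arm with a two-finger parallel gripper is mounted at the origin on the work surface. World frame = base frame: x ahead of the robot, y to its left, z up, the work surface at z = 0. Lengths are in m, angles in rad, forces in N, time in s.
With the tool pointing down it reaches from about 0.3 to 0.775 m from the base axis. Payload 14.6 kg.
Tool frame: the origin (TCP) lies at the very end of the fingers, on their centre line; the grasp point (between the pads) lies 19 mm behind it; z points along the fingers, y is the line along which they close (so a half turn about z gives the same grasp; the last joint's range is limited). The gripper opens to 94 mm and grips with 3 to 60 N. Pads are 16 mm wide; open, the fingers measure 119 mm over their backs; the gripper's body (75 mm by 177 mm) begins 78 mm behind the grasp point.
Start: joints at [-1.262, 0.3, 1.521, -0, 1.321, -0.067], TCP at [0.202, -0.512, 0.178] pointing down, gripper open.
Joint ranges: [-3.03, 3.03], [-0.79, 2.21], [0.23, 2.52], [-1.04, 4.18], [0, 3.07], [-2.55, 2.55]. Speed limits (rad/s): [2.22, 2.22, 2.57, 3.14, 3.14, 3.14].

### API

Orientations are given as [roll, pitch, yaw] about the fixed x, y, z axes, in that order (R = Rz(yaw) Ry(pitch) Rx(roll)).
In Python, from station import ctrl gives the robot as it stands.
- The arm moves only by the tool move_arm, never from a script. Its argument "increments" is a list of rows, each a list of 7 numbers: the opening, from 0 (shut) to 1 (fully open), then the shift along the tool's x, y, z in units of 50 mm (1.0 is 50 mm), then the turn, a rotation vector about the tool's x, y, z in rad. In form: [[claw, tx, ty, tz, rx, ry, rz], ...]. A call has 1 to 20 rows; each row shifts and turns the commanded pose from where the row before left it, along the tool's axes as they then stand; what a row does not reach is not made up. A row lasts 1/10 s, in which the tool goes at most 50 mm and 8.59 degrees, less where a joint would pass 70% of its speed; a pose out of reach is approached as far as the arm can. A call is refused whole if a number of a shift passes 1 or a number of a turn 0.15, either way. A call with a gripper value outside its range is refused whole. The fingers move at their own pace and stop on an object; "force" is the grip in N (left out, the last holds). Time passes only in rows, so rows that do not move let the fingers close. It gives the time, the measured TCP pose, the force, the opening and the grip force at its end, in the units of the state.
- ctrl.get_obs(): the state, without advancing time (a new reading comes with each control period).
- ctrl.camera(name): name is "scene" or "side" or "wrist"; returns a dict with "color" (400x640x3 uint8, blue, green, red), "K" (3x3 intrinsics, pixels), "pose" (4x4, takes a point from camera to world coordinates); the wrist camera has in their place "tool_from_camera" (4x4, takes a point from camera to tool coordinates, whose origin is the TCP and whose axes are the flange's). Camera axes: x right, y down, z forward; pixel columns grow to the right and rows downward; lengths in m; the calibration is good to about 2 mm. The wrist camera is an equidistant fisheye: a pixel r from the principal point sees the ray r / f radians off the axis. A picture is of the moment at which its call begins: read the wrist's pose just before it. There is no depth.
- ctrl.hand_in(): hands the job in; it is judged then, once.
Trained networks look in a picture, given as the dict that the camera call returned (one of the last four; its "shot" number tells which), for a name from the list of things; names that differ only in an ending like _2 or _b are one class to them, and where a whole thing is asked for, a point or a joint stands for the part that bears it (a point fixed in the world has none). Each returns a list of dicts, best first, with "conf" (0 to 1); they miss things now and then, are a little off and sometimes report something else, mostly with a low value. They report only what shows in the picture. A call takes as long as a camera call.
- ctrl.cut_out(name, picture): "mask" (400x640 bool, what is visible of it) and "centre" ([row, column] in pixels, amid what is visible of it).
The state is a dict: "time_s": time; "qpos": joint angles; "joint_vel": joint speeds; "tau": joint torques, N m; "ee_pos": TCP position; "eef_rot": TCP orientation; "force": force on the tool from outside, world axes, zero at the start; "moment": the same for the moment, N m; "grip_width": finger opening in m; "grip_force": force on a finger pad.
Only numpy, scipy, OpenCV 4.12 (cv2) and the standard library are available. Lean on these libraries where they do the work, as an engineer would, in place of code of your own. Each camera call takes 0.05 s, during which the arm holds its last target. There are 200 camera calls.

### The job

On the pit table of a model car racer, the battery pack stands on its long narrow side in front of the blue charging dock. Push it over towards the dock so that it lies flat on the table with its yellow label up, then push it along the table, long side first, into the dock until it sits square against the back stop. Do it by pushing only, never lift the battery off the table, and leave the wheel, the gear and the glue bottle where they are.

Things in the scene. Friction and masses are not known exactly. Their poses are not given: they have to be found in the camera images.
- battery: Black battery pack, 25 x 96 x 47 mm (x, y, z), 0.18 to 0.29 kg. At first z is up and +x points within 0.2 rad of the dock's +x (into the dock); yellow label with red stripe on the -x face, away from the dock. Origin: centre of the 25 x 96 side it stands on. Pushed over, x points down, label up, z into the dock, origin at the centre of the rear side. Topples by itself past 28 degrees.
- battery_center (a point): Centre of the battery pack: 23.5 mm above the table while standing, 12.5 mm when lying flat (the pack is then 25 mm high).
- battery_lead (a point): Centre of the 25 x 96 mm side opposite the battery's origin (its top side while standing, 47 mm from the origin along its z). It is the side that goes into the dock first and meets the back stop.
- dock: Fixed blue three-sided fence, walls 16 high, 6 thick, no floor: the battery slides on the table. Origin: table height, middle of the back stop's inner face; z up, +x into the dock, mouth to -x. Side walls at y = +/-56 (inner) for x = -40..0, flaring to +/-72 at x = -62. Battery starts 155 to 220 from the origin, within 12 of the centre line. Grey charger, 47 high, at x 75..175, y -30..90 (all mm).
- wheel: Bystander: black foam tyre with a white hub, lying flat, 62 mm across and 35 mm high, loose. Origin: centre of its underside.
- gear: Bystander: black gear 45 mm across with a steel stub shaft standing up, 35 mm high in all, loose. Origin: centre of its underside.
- glue: Bystander: small white glue bottle with a red cap, 32 mm across and 65 mm high, standing loose. Origin: centre of its underside.

How it is judged:
On the way, in this order (a step that is already met when the one before it is completed fails the run):
1. the battery has been tipped over and lies flat, label up, still in front of the dock (angle between battery's own x axis and vertical above 3.03 rad and height (world z) of battery_center below 0.017 m and x of battery_lead in the frame of dock below -0.02 m), for 0.1 s.
2. the battery lies square against the back stop (angle between battery's own x axis and vertical above 3.03 rad and height (world z) of battery_center below 0.017 m and x of battery_lead in the frame of dock between -0.004 and 0.004 m and y of battery_lead in the frame of dock between -0.014 and 0.014 m and angle between the z axis of battery and the x axis of dock, either way round below 0.07 rad), for 0.2 s.
At the end, for the whole second after the job is handed in: The battery lies flat on the table inside the dock, label up (within 0.11 rad), its leading side within 4 mm of the back stop and square to it within 0.07 rad, at rest (all of step 2 and linear speed of battery below 0.01 m/s and angular speed of battery below 0.1 rad/s); the robot touches nothing.
It fails at once if the battery is lifted off the table (its centre rises above 36 mm; tipping it over takes it to 27 mm) (height (world z) of battery_center above 0.036 m).
It fails at once if the wheel is moved by more than 15 mm or knocked over (distance of wheel from where it was at the start of the episode above 0.015 m or angle between wheel's own z axis and vertical above 0.35 rad).
It fails at once if the gear is moved by more than 15 mm or knocked over (distance of gear from where it was at the start of the episode above 0.015 m or angle between gear's own z axis and vertical above 0.35 rad).
It fails at once if the glue is moved by more than 15 mm or knocked over (distance of glue from where it was at the start of the episode above 0.015 m or angle between glue's own z axis and vertical above 0.35 rad).
It also fails if it takes over 48 s, if anything falls off the work surface, if the arm or the gripper's body presses on something with over 40 N, if the wrist force passes 120 N, or if a joint passes its speed limit or range.

## Working session

There is one attempt and no reset: what is moved stays moved. The work goes in short steps, Python scripts to look and compute and a tool call to move; the robot and the scene stay as the last step left them, time stands still between calls to the robot, and variables do not carry over. Pictures are saved under pics/ and viewed, at most 10 in all, crops included, and the job is handed in when it is done.

Besides the shell and the picture viewer there is one more tool, called after "Call:" as a command line: name --pt "numbers of a row" for each row, then --argument value for the rest. move_arm: Moves the arm, as the interface text tells. Its arguments: {"type":"object","properties":{"increments":{"type":"array","items":{"type":"array","items":{"type":"number"}}},"force":{"type":"number"}},"required":["increments"]}

```bash
mkdir -p pics; ls; python3 - <<'E'
from station import ctrl
import cv2,numpy as np
o=ctrl.get_obs(); print(o['ee_pos'],o['eef_rot'],o['grip_width'],o['time_s'])
ims=[]
for n in ("scene","side"):
    p=ctrl.camera(n); ims.append(p['color']); print(n,p['K'].tolist(),np.round(p['pose'],4).tolist())
    for t in ("battery","dock","wheel","gear","glue"):
        r=ctrl.cut_out(t,p); print(t,[(round(d['conf'],2),np.round(d['centre']).tolist(),int(d['mask'].sum())) for d in r[:2]])
        if r: np.save(f'{n}_{t}.npy',r[0]['mask'])
    cv2.imwrite(f'pics/{n}0.png',p['color'])
E
```

```text
pics
[ 0.20177118 -0.51132834  0.17737508] [-3.14041781e+00 -8.61339815e-05  3.75814597e-01] 0.09393396896795377 0.0
scene [[428.39515927765126, 0.0, 315.3219164722127], [0.0, 428.39515927765126, 209.8680645425151], [0.0, 0.0, 1.0]] [[0.124, 0.5646, -0.816, 1.1409], [0.9923, -0.0749, 0.0989, -0.1304], [-0.0052, -0.8219, -0.5696, 0.4466], [0.0, 0.0, 0.0, 1.0]]
battery []
dock [(0.83, [251.0, 247.0], 9061), (0.61, [196.0, 269.0], 350)]
wheel []
gear [(0.64, [197.0, 269.0], 372)]
glue [(0.75, [301.0, 396.0], 929)]
side [[485.91107516348234, 0.0, 326.86217971043396], [0.0, 485.91107516348234, 199.4770465576507], [0.0, 0.0, 1.0]] [[0.7888, -0.4584, 0.4095, 0.2453], [-0.6146, -0.5992, 0.513, -0.4855], [0.0102, -0.6563, -0.7544, 0.6472], [0.0, 0.0, 0.0, 1.0]]
battery [(0.77, [136.0, 279.0], 1369)]
dock [(0.88, [232.0, 388.0], 8973), (0.53, [138.0, 279.0], 1367)]
wheel [(0.97, [227.0, 238.0], 1332)]
gear [(0.86, [278.0, 286.0], 675), (0.59, [138.0, 278.0], 1370)]
glue [(0.85, [132.0, 378.0], 429)]
```

View pics/scene0.png

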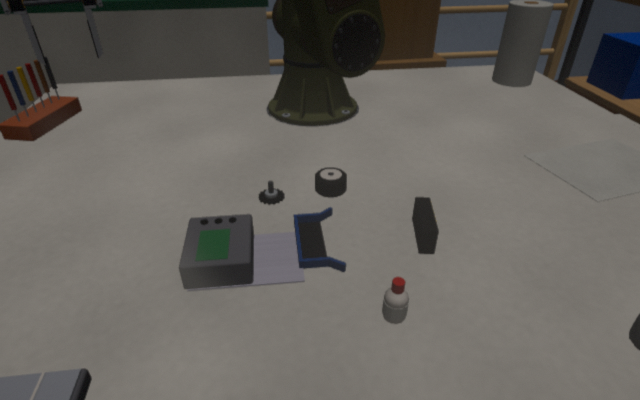

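View pics/side0.png

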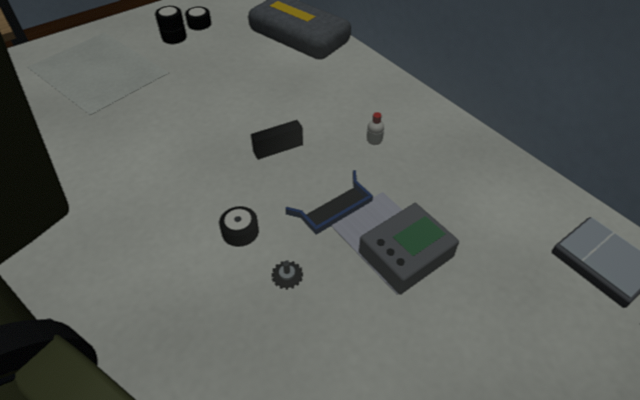

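The scene view shows the dock at about (315,240) with its mouth to the right, the battery at (425,225), the wheel at (331,182), the gear at (271,192) and the glue at (396,300). In the side view they are at (335,205), (278,139), (238,226), (287,275) and (375,130). I'll crop for corner picking.

```bash
python3 - <<'E'
import cv2,numpy as np
a=cv2.imread('pics/scene0.png')[165:285,270:450]; b=cv2.imread('pics/side0.png')[110:250,240:400]
f=lambda i:cv2.convertScaleAbs(cv2.resize(i,None,fx=4,fy=4,interpolation=cv2.INTER_CUBIC),alpha=1.6)
cv2.imwrite('pics/a.png',f(a)); cv2.imwrite('pics/b.png',f(b))
E
```

```text
(no output)
```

View pics/a.png

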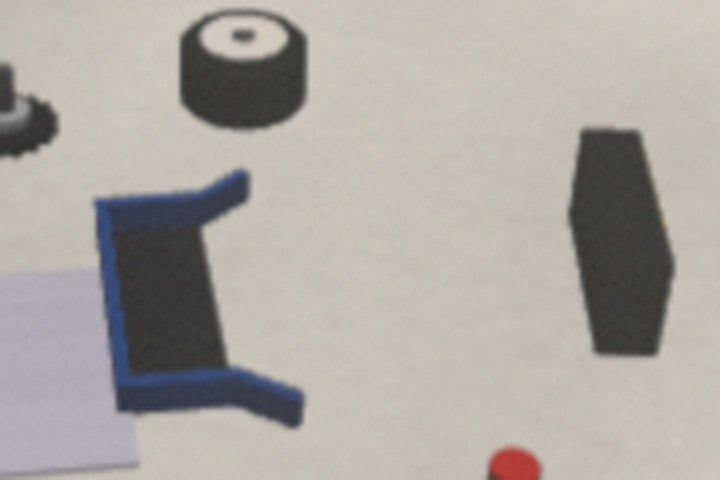

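View pics/b.png

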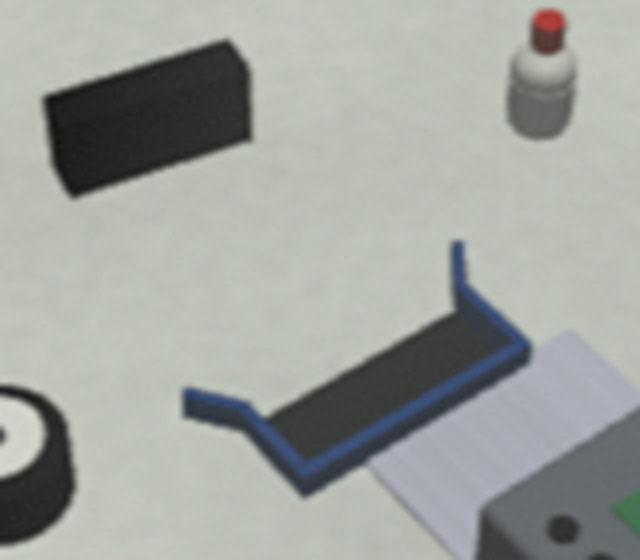

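```bash
cat > geo.py <<'E'
import numpy as np
from scipy.optimize import least_squares
CAM={'scene':(np.array([[428.395,0,315.322],[0,428.395,209.868],[0,0,1]]),np.array([[0.124,0.5646,-0.816,1.1409],[0.9923,-0.0749,0.0989,-0.1304],[-0.0052,-0.8219,-0.5696,0.4466]])),
'side':(np.array([[485.911,0,326.862],[0,485.911,199.477],[0,0,1]]),np.array([[0.7888,-0.4584,0.4095,0.2453],[-0.6146,-0.5992,0.513,-0.4855],[0.0102,-0.6563,-0.7544,0.6472]]))}
def proj(n,P):
    K,T=CAM[n]; q=(np.atleast_2d(P)-T[:,3])@T[:,:3]@K.T; return q[:,:2]/q[:,2:]
def place(p,L):
    c,s=np.cos(p[2]),np.sin(p[2]); L=np.asarray(L,float)/1000
    return np.c_[p[0]+c*L[:,0]-s*L[:,1],p[1]+s*L[:,0]+c*L[:,1],L[:,2]]
def fit(views,p0):
    f=lambda p:np.concatenate([(proj(n,place(p,L))-np.array(px)).ravel() for n,L,px in views])
    r=least_squares(f,p0,loss='soft_l1'); return r.x,f(r.x).reshape(-1,2)
def ray(n,uv,z):
    K,T=CAM[n]; d=T[:,:3]@np.linalg.solve(K,[*uv,1]); return T[:,3]+d*(z-T[2,3])/d[2]
E
python3 - <<'E'
from geo import *
A=lambda l:np.array(l)/4+[270,165]
B=lambda l:np.array(l)/4+[240,110]
d,r=fit([('scene',[(6,-62,16),(6,62,16),(6,62,0)],A([(97,200),(119,384),(120,411)])),
 ('side',[(6,-62,0),(6,-62,16),(6,62,16)],B([(305,495),(305,477),(530,348)]))],[.45,-.2,-1.5])
print('dock',d,r.round(1).tolist())
for n,o in(('scene',(270,165)),('side',(240,110))): print(n,((proj(n,place(d,[(-62,-72,16),(-62,72,16),(-40,-56,16),(-40,56,16)]))-o)*4).round().tolist())
b,r=fit([('scene',[(12.5,-48,47),(12.5,-48,0),(12.5,48,0),(-12.5,48,0),(-12.5,48,47),(-12.5,-48,47)],A([(583,130),(570,213),(595,352),(657,352),(672,265),(638,131)])),
('side',[(-12.5,-48,47),(-12.5,48,47),(12.5,48,47),(12.5,48,0),(12.5,-48,0),(-12.5,-48,0)],B([(45,97),(230,40),(250,72),(252,138),(73,196),(55,165)]))],[.45,0,-1.5])
print('bat',b,r.round(1).tolist())
c,s=np.cos(d[2]),np.sin(d[2]); R=np.array([[c,s],[-s,c]])
print('bat in dock',R@(b[:2]-d[:2]),b[2]-d[2])
for k,z,a,q in(('wheel',.035,A((243,37)),(238,217)),('glue',.065,A((515,450)),B((549,12))),('gear',.035,(270,183),(287,266))):
    x,y=ray('scene',a,z),ray('side',q,z); print(k,x.round(3),y.round(3),'dock fr',(R@((x+y)[:2]/2-d[:2])).round(3))
E
```

```text
dock [ 0.59554961 -0.08956347 -1.57910758] [[-0.8, -0.3], [-0.2, 1.1], [-0.2, 2.3], [-1.0, 1.1], [-1.1, -0.3], [0.0, -2.1]]
scene [[245.0, 175.0], [302.0, 391.0], [201.0, 199.0], [237.0, 368.0]]
side [[187.0, 385.0], [449.0, 240.0], [247.0, 400.0], [452.0, 284.0]]
bat [ 0.60197929  0.11537763 -1.78046783] [[-0.5, -0.5], [-0.6, 1.0], [-0.9, 1.6], [-0.3, 2.5], [0.6, 0.7], [0.6, -0.2], [-1.4, -1.0], [-0.1, -1.0], [0.2, -1.2], [0.4, 0.8], [-1.2, 1.1], [-1.2, 0.6]]
bat in dock [-0.20498747  0.00472616] -0.20136025666299262
wheel [ 0.436 -0.015  0.035] [ 0.441 -0.012  0.035] dock fr [-0.075 -0.158]
glue [0.758 0.022 0.065] [0.769 0.023 0.065] dock fr [-0.114  0.167]
gear [ 0.453 -0.131  0.035] [ 0.45  -0.137  0.035] dock fr [ 0.046 -0.144]
```

Call:
move_arm --pt "0.64 0 0 0 0 0 -0.14" --pt "0.64 0 0 0 0 0 -0.14" --pt "0.64 0 0 0 0 0 -0.14" --pt "0.64 0 0 0 0 0 -0.14" --pt "0.64 0 0 0 0 0 -0.14" --pt "0.64 0 0 0 0 0 -0.14" --pt "0.64 0 0 0 0 0 -0.14"

```text
time_s: 1.3
ee_pos: [0.2019, -0.5116, 0.178]
eef_rot: [-3.142, -0.0, 1.362]
force: [0.4, -0.6, 0.5]
grip_width: 0.0605
grip_force: 0.0
```

Call:
move_arm --pt "0.64 0.75 0.26 0 0 0 0" --pt "0.64 0.75 0.26 0 0 0 0" --pt "0.64 0.75 0.26 0 0 0 0" --pt "0.64 0.75 0.26 0 0 0 0" --pt "0.64 0.75 0.26 0 0 0 0" --pt "0.64 0.75 0.26 0 0 0 0" --pt "0.64 0.75 0.26 0 0 0 0" --pt "0.64 0.75 0.26 0 0 0 0" --pt "0.64 0.75 0.26 0 0 0 0" --pt "0.64 0.75 0.26 0 0 0 0" --pt "0.64 0.75 0.26 0 0 0 0" --pt "0.64 0.75 0.26 0 0 0 0" --pt "0.64 0.75 0.26 0 0 0 0" --pt "0.64 0.75 0.26 0 0 0 0" --pt "0.64 0.75 0.26 0 0 0 0" --pt "0.64 0.75 0.26 0 0 0 0" --pt "0.64 0.75 0.26 0 0 0 0" --pt "0.64 0.75 0.26 0 0 0 0" --pt "0.64 0.75 0.26 0 0 0 0" --pt "0.64 0.75 0.26 0 0 0 0"

```text
time_s: 3.3
ee_pos: [0.6165, 0.1672, 0.1779]
eef_rot: [3.141, 0.0, 1.356]
force: [1.4, -0.9, -0.0]
grip_width: 0.0603
grip_force: 0.0
```

Call:
move_arm --pt "0.64 0 -0.07 0.6 0 0 0" --pt "0.64 0 0 0.6 0 0 0" --pt "0.64 0 0 0.6 0 0 0" --pt "0.64 0 0 0.6 0 0 0" --pt "0.64 0 0 0.4 0 0 0" --pt "0.64 0 0 0 0 0 0"

```text
time_s: 3.9
ee_pos: [0.6109, 0.166, 0.035]
eef_rot: [-3.137, 0.002, 1.356]
force: [0.2, -0.8, -0.0]
grip_width: 0.0602
grip_force: 0.0
```

```bash
python3 - <<'E'
from station import ctrl
import cv2,numpy as np
a=ctrl.camera('scene')['color'][170:290,350:500]; b=ctrl.camera('wrist')['color']
cv2.imwrite('pics/c.png',cv2.convertScaleAbs(np.hstack([cv2.resize(a,(400,320)),cv2.resize(b,(400,320))[:, :]]),alpha=1.6))
E
```

```text
(no output)
```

View pics/c.png

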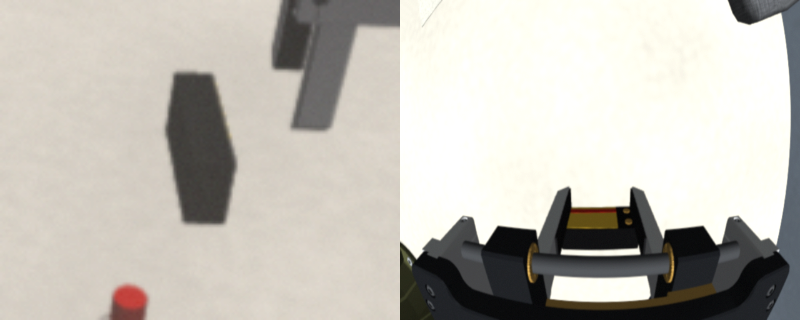

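The fingers stand behind the battery at crop (310,100), clear of it and parallel to it; the wrist view shows the label between them. Next I approach and push.

Call:
move_arm --pt "0.64 -0.3 0 -0.06 0 0 0" --pt "0.64 -0.25 0 0 0 0 0" --pt "0.64 -0.2 0 0 0 0 0" --pt "0.64 -0.2 0 0 0 0 0" --pt "0.64 -0.2 0 0 0 0 0" --pt "0.64 -0.2 0 0 0 0 0" --pt "0.64 0 0 0 0 0 0"

```text
time_s: 4.7
ee_pos: [0.5979, 0.0992, 0.041]
eef_rot: [-3.142, 0.0, 1.355]
force: [-0.7, -0.0, -0.3]
grip_width: 0.0601
grip_force: 0.0
```

```bash
cat > look.py <<'E'
from station import ctrl
import cv2,numpy as np,sys
p=ctrl.camera('scene');q=ctrl.camera('side')
a=p['color'][165:285,270:450]; b=q['color'][90:250,230:400]
f=cv2.convertScaleAbs(np.hstack([cv2.resize(a,(400,267)).copy(),cv2.resize(b,(284,267))]),alpha=1.6)
cv2.imwrite(sys.argv[1],f)
E
python3 look.py pics/d.png
```

```text
(no output)
```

View pics/d.png

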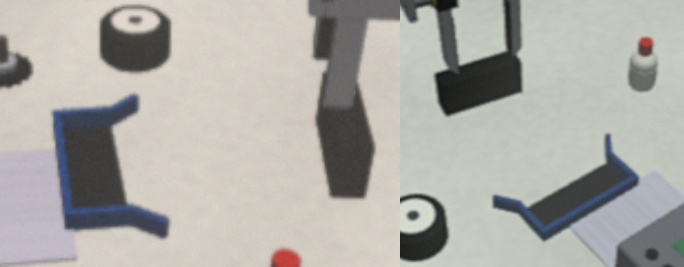

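```bash
python3 - <<'E'
from geo import *
from station import ctrl
for n,uv in(('scene',(423,212)),('side',(263,131)),('side',(298,121))): print(ray(n,uv,.041).round(3))
o=ctrl.get_obs();print(o['ee_pos'],o['force'],o['qpos'])
c=np.array(o['ee_pos']);y=np.array([.978,-.208,0])
T=[c+s*y*.0375 for s in(-1,1)]
print(proj('scene',T),proj('side',T))
E
```

```text
[0.589 0.115 0.041]
[0.584 0.134 0.041]
[0.653 0.118 0.041]
[0.59811218 0.10037966 0.04101048] [-0.30928114 -0.20552734 -0.56708229] [1.05844617e-01 5.62056508e-01 1.48364743e+00 1.09718501e-04
 1.09580042e+00 3.21143422e-01]
[[413.66572864 202.98957825]
 [418.62452066 229.74305326]] [[260.522198   143.43065909]
 [298.00427672 131.86773088]]
```

```bash
python3 - <<'E'
import cv2
from geo import *
from station import ctrl
ims=[]
for n,(x,y) in(('scene',(385,165)),('side',(235,100))):
    p=ctrl.camera(n); print(np.abs(p['pose'][:3]-CAM[n][1]).max())
    ims.append(cv2.resize(p['color'][y:y+90,x:x+90],(396,396),interpolation=cv2.INTER_CUBIC))
cv2.imwrite('pics/e.png',cv2.convertScaleAbs(np.hstack(ims),alpha=2.2,beta=10))
E
```

```text
4.636093775063459e-05
4.765325139943766e-05
```

View pics/e.png

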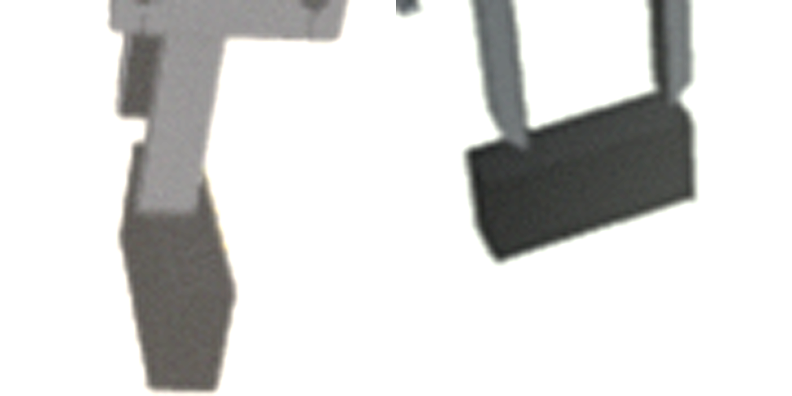

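```bash
python3 - <<'E'
from geo import *
def tri(a,b):
    f=lambda P:np.r_[proj('scene',P)[0]-a,proj('side',P)[0]-b]
    r=least_squares(f,[.6,.1,.05]); return r.x.round(4),r.fun.round(1)
for a in((415.7,213.2),(430,213.1),(423,213)): 
  for b in((297.7,123.4),(301,121)): print(a,b,*tri(a,b))
print(tri((570/4+270,165+213/4),(240+73/4,110+196/4)))  # battery bottom +x -y corner
print(proj('scene',[[.6476,.158,.035]]),'seen 466,217.6')
E
```

```text
(415.7, 213.2) (297.7, 123.4) [0.6298 0.0855 0.0694] [-0.2  0.2 -0.2 -0.2]
(415.7, 213.2) (301, 121) [0.6357 0.083  0.0737] [-0.2  0.2 -0.2 -0.2]
(430, 213.1) (297.7, 123.4) [0.6347 0.1019 0.066 ] [-3.3  3.1 -3.1 -4.5]
(430, 213.1) (301, 121) [0.6406 0.0993 0.0704] [-3.2  3.  -3.1 -4.5]
(423, 213) (297.7, 123.4) [0.6322 0.0938 0.0678] [-1.8  1.7 -1.7 -2.4]
(423, 213) (301, 121) [0.638  0.0913 0.0722] [-1.8  1.7 -1.7 -2.4]
(array([0.5544, 0.1127, 0.003 ]), array([-0.3,  0.3, -0.3, -0.4]))
[[461.5424144  234.44231592]] seen 466,217.6
```

The wrist camera is mounted on the gripper, and triangulation shows the finger tips about 27 mm above the reported TCP. So the fingers passed over the battery without touching it, and the battery still stands in its old place. I'll back off and lower the tool.

Call:
move_arm --pt "0.64 0.34 0 0 0 0 0" --pt "0.64 0.34 0 0 0 0 0" --pt "0.64 0.34 0 0 0 0 0" --pt "0.64 0.34 0 0 0 0 0" --pt "0.64 0 0 0.3 0 0 0" --pt "0.64 0 0 0.28 0 0 0" --pt "0.64 0 0 0 0 0 0"

```text
time_s: 5.6
ee_pos: [0.6109, 0.1661, 0.0086]
eef_rot: [-3.137, 0.002, 1.355]
force: [-0.8, -0.2, 0.7]
grip_width: 0.0599
grip_force: 0.0
```

```bash
python3 - <<'E'
import cv2
from geo import *
from station import ctrl
o=ctrl.get_obs();print(o['ee_pos'],o['force'])
c=np.array(o['ee_pos']);a=o['eef_rot'][2];x=np.array([np.cos(a),np.sin(a),0]);y=np.array([np.sin(a),-np.cos(a),0])
ims=[]
for n,(u,v) in(('scene',(400,165)),('side',(225,90))):
    p=ctrl.camera(n)['color'].copy()
    im=cv2.convertScaleAbs(cv2.resize(p[v:v+90,u:u+90],(396,396),interpolation=cv2.INTER_CUBIC),alpha=2)
    for h,col in((0,(0,0,255)),(.027,(0,200,0))):
      for P in proj(n,[c+s*y*.04+[0,0,h] for s in(-1,1)]): cv2.circle(im,tuple(int(i) for i in (P-[u,v])*4.4),3,col,-1)
    ims.append(im)
cv2.imwrite('pics/f.png',np.hstack(ims))
E
```

```text
[0.61086518 0.16610096 0.00864796] [-0.84860006 -0.18601972  0.69264952]
```

View pics/f.png

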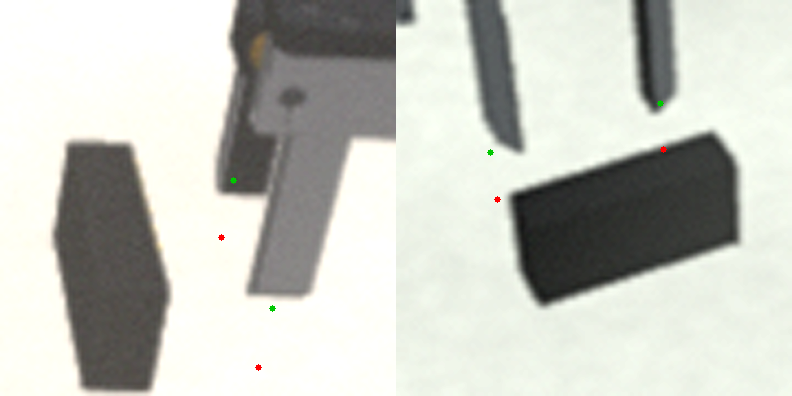

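The tips are about 38 mm above the table (the green dot sits at the near tip, (272,308)) and clear behind the battery. I push now at this height.

Call:
move_arm --pt "0.64 -0.2 0 0 0 0 0" --pt "0.64 -0.2 0 0 0 0 0" --pt "0.64 -0.2 0 0 0 0 0" --pt "0.64 -0.2 0 0 0 0 0" --pt "0.64 -0.2 0 0 0 0 0" --pt "0.64 -0.2 0 0 0 0 0" --pt "0.64 -0.15 0 0 0 0 0" --pt "0.64 0 0 0 0 0 0" --pt "0.64 0 0 0 0 0 0"

```text
time_s: 6.6
ee_pos: [0.5982, 0.1009, 0.012]
eef_rot: [-3.142, -0.0, 1.356]
force: [0.3, 0.3, 0.7]
grip_width: 0.06
grip_force: 0.0
```

```bash
python3 look.py pics/g.png
```

```text
(no output)
```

View pics/g.png

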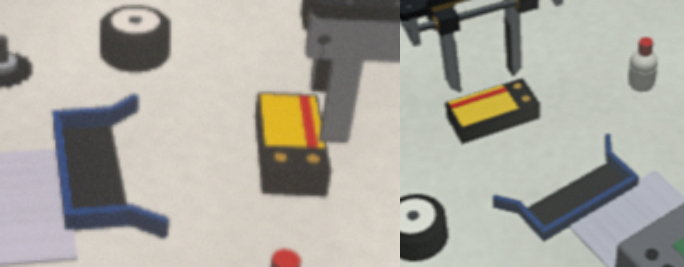

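It toppled: the battery lies flat with its label up at crop (293,140), in front of the dock. I back off, lower, and measure numerically.

Call:
move_arm --pt "0.64 0.3 0 0 0 0 0" --pt "0.64 0.3 0 0 0 0 0" --pt "0.64 0.3 0 0 0 0 0" --pt "0.64 0 0 0.28 0 0 0" --pt "0.64 0 0 0.28 0 0 0" --pt "0.64 0 0 0 0 0 0"

```text
time_s: 7.3
ee_pos: [0.606, 0.1444, -0.0192]
eef_rot: [-3.137, 0.002, 1.356]
force: [0.1, -0.6, -0.8]
grip_width: 0.0597
grip_force: 0.0
```

```bash
cat > bat.py <<'E'
import cv2
from geo import *
from station import ctrl
from scipy.optimize import minimize
D=np.array([0.59555,-0.08956,-1.5791])
BOX=[(x,y,z) for x in(0,47) for y in(-48,48) for z in(0,25)]  # x from rear side to lead
o=ctrl.get_obs();print('t',o['time_s'],'tcp',o['ee_pos'].round(4),o['eef_rot'].round(3),o['force'].round(1))
M={}
for n in CAM:
    p=ctrl.camera(n);r=ctrl.cut_out('battery',p)
    for d in r[:3]:print(n,round(d['conf'],2),np.round(d['centre']),d['mask'].sum())
    cand=[d for d in r if d['conf']>.3 and 400<d['mask'].sum()<4000]
    if cand: M[n]=cand[0]['mask'].astype(np.uint8)
S=16
def cost(p):
    c=0
    for n,m in M.items():
        h=cv2.convexHull(np.round(proj(n,place(p,BOX))*S).astype(np.int32))
        im=np.zeros((400,640),np.uint8);cv2.fillPoly(im,[h],255,lineType=cv2.LINE_AA,shift=4)
        a=im/255.;c+=1-np.minimum(a,m).sum()/np.maximum(a,m).sum()
    return c
if __name__=='__main__':
    import sys
    p0=[float(v) for v in sys.argv[1:4]]
    best=min((minimize(cost,[p0[0],p0[1],p0[2]+k],method='Nelder-Mead',options=dict(initial_simplex=np.array([p0[0],p0[1],p0[2]+k])+np.array([[0,0,0],[.01,0,0],[0,.01,0],[0,0,.1]]),xatol=1e-5,fatol=1e-5)) for k in(0,.1)),key=lambda r:r.fun)
    b=best.x;c,s=np.cos(D[2]),np.sin(D[2]);R=np.array([[c,s],[-s,c]])
    rear=R@(b[:2]-D[:2]);lead=R@(place(b,[(47,0,0)])[0,:2]-D[:2])
    print('bat',b.round(4),'cost',round(best.fun,3),'rear',rear.round(4),'lead',lead.round(4),'yaw',round(b[2]-D[2],3))
    print('tcp in dock',(R@(o['ee_pos'][:2]-D[:2])).round(4),'tool yaw rel',round(o['eef_rot'][2]-np.pi-D[2],3))
E
python3 bat.py 0.6 0.102 -1.78
```

```text
t 7.3 tcp [ 0.606   0.1444 -0.0192] [-3.137e+00  2.000e-03  1.356e+00] [ 0.1 -0.6 -0.8]
scene 0.89 [230. 400.] 1363
side 0.7 [156. 283.] 1381
bat [ 0.5991  0.1027 -1.8308] cost 0.205 rear [-0.1923  0.0019] lead [-0.1467 -0.0098] yaw -0.252
tcp in dock [-0.234   0.0085] tool yaw rel -0.207
```

Call:
move_arm --pt "0.64 0 -0.2 0 0 0 -0.1" --pt "0.64 0 0 0 0 0 -0.1" --pt "0.64 -0.3 0 0 0 0 0" --pt "0.64 -0.2 0 0 0 0 0" --pt "0.64 -0.12 0 0 0 0 0" --pt "0.64 -0.12 0 0 0 0 0" --pt "0.64 -0.12 0 0 0 0 0" --pt "0.64 -0.12 0 0 0 0 0" --pt "0.64 -0.12 0 0 0 0 0" --pt "0.64 -0.12 0 0 0 0 0" --pt "0.64 -0.12 0 0 0 0 0" --pt "0.64 -0.12 0 0 0 0 0" --pt "0.64 -0.12 0 0 0 0 0" --pt "0.64 -0.12 0 0 0 0 0" --pt "0.64 -0.12 0 0 0 0 0" --pt "0.64 -0.12 0 0 0 0 0" --pt "0.64 -0.12 0 0 0 0 0" --pt "0.64 0 0 0 0 0 0"

```text
time_s: 9.3
ee_pos: [0.5964, 0.0431, -0.0161]
eef_rot: [-3.141, 0.0, 1.555]
force: [-0.5, -0.0, -0.0]
grip_width: 0.0598
grip_force: 0.0
```

```bash
python3 bat.py 0.597 0.03 -1.59
```

```text
t 9.3 tcp [ 0.5964  0.0431 -0.0161] [-3.141  0.     1.555] [-0.5 -0.  -0. ]
scene 0.61 [235. 362.] 1434
side 0.63 [178. 308.] 1536
bat [ 0.597   0.0357 -1.5898] cost 0.192 rear [-0.1252  0.0004] lead [-0.0782 -0.0001] yaw -0.011
tcp in dock [-0.1327 -0.0002] tool yaw rel -0.007
```

Call:
move_arm --pt "0.64 -0.12 0 0 0 0 0" --pt "0.64 -0.12 0 0 0 0 0" --pt "0.64 -0.12 0 0 0 0 0" --pt "0.64 -0.12 0 0 0 0 0" --pt "0.64 -0.12 0 0 0 0 0" --pt "0.64 -0.12 0 0 0 0 0" --pt "0.64 -0.12 0 0 0 0 0" --pt "0.64 -0.12 0 0 0 0 0" --pt "0.64 -0.12 0 0 0 0 0" --pt "0.64 -0.12 0 0 0 0 0" --pt "0.64 -0.12 0 0 0 0 0" --pt "0.64 -0.1 0 0 0 0 0" --pt "0.64 0 0 0 0 0 0"

```text
time_s: 10.8
ee_pos: [0.5954, -0.0277, -0.016]
eef_rot: [3.141, 0.0, 1.555]
force: [0.3, 0.7, -0.2]
grip_width: 0.0608
grip_force: 0.0
```

Call:
move_arm --pt "0.64 -0.04 0 0 0 0 0" --pt "0.64 -0.04 0 0 0 0 0"

```text
time_s: 11.0
ee_pos: [0.5954, -0.0308, -0.016]
eef_rot: [3.141, -0.0, 1.556]
force: [-0.7, 2.4, 0.6]
grip_width: 0.0604
grip_force: 1.1
```

Call:
move_arm --pt "0.64 -0.03 0 0 0 0 0" --pt "0.64 -0.03 0 0 0 0 0"

```text
time_s: 11.2
ee_pos: [0.5954, -0.0339, -0.016]
eef_rot: [3.141, -0.0, 1.556]
force: [-0.5, 3.7, 0.2]
grip_width: 0.0604
grip_force: 1.3
```

Call:
move_arm --pt "0.64 -0.02 0 0 0 0 0" --pt "0.64 -0.01 0 0 0 0 0"

```text
time_s: 11.4
ee_pos: [0.5953, -0.0351, -0.016]
eef_rot: [3.141, -0.001, 1.556]
force: [-0.4, 6.9, 2.0]
grip_width: 0.0601
grip_force: 3.6
```

Call:
move_arm --pt "0.64 -0.02 0 0 0 0 0" --pt "0.64 -0.01 0 0 0 0 0" --pt "0.64 0 0 0 0 0 0"

```text
time_s: 11.7
ee_pos: [0.5953, -0.0352, -0.0159]
eef_rot: [3.141, -0.002, 1.556]
force: [-0.4, 14.3, 2.0]
grip_width: 0.0601
grip_force: 7.2
```

```bash
python3 bat.py 0.5955 -0.043 -1.58
```

```text
t 11.7 tcp [ 0.5953 -0.0352 -0.0159] [ 3.141e+00 -2.000e-03  1.556e+00] [-0.4 14.3  2. ]
scene 0.92 [237. 310.] 1256
side 0.96 [201. 333.] 1480
side 0.38 [226. 237.] 1339
bat [ 0.5958 -0.0423 -1.5823] cost 0.386 rear [-0.0473 -0.0001] lead [-0.0003 -0.0003] yaw -0.003
tcp in dock [-0.0544 -0.0007] tool yaw rel -0.006
```

Force has risen against the stop with no further motion, so the battery is seated. I retreat, then take one check picture.

Call:
move_arm --pt "0.64 0.1 0 0 0 0 0" --pt "0.64 0.4 0 0 0 0 0" --pt "0.64 0.5 0 0 0 0 0" --pt "0.64 0 0 -0.7 0 0 0" --pt "0.64 0 0 -0.7 0 0 0" --pt "0.64 0 0 -0.7 0 0 0" --pt "0.64 0 0 0 0 0 0" --pt "0.64 0 0 0 0 0 0"

```text
time_s: 12.7
ee_pos: [0.5961, 0.0128, 0.0892]
eef_rot: [3.141, 0.0, 1.556]
force: [0.0, -0.2, 0.2]
grip_width: 0.0603
grip_force: 0.0
```

```bash
python3 bat.py 0.5955 -0.043 -1.58; python3 look.py pics/h.png
```

```text
t 12.7 tcp [0.5961 0.0128 0.0892] [3.141 0.    1.556] [ 0.  -0.2  0.2]
scene 0.57 [239. 312.] 1241
side 0.78 [201. 335.] 1468
side 0.26 [276. 288.] 655
bat [ 0.5962 -0.0428 -1.5991] cost 0.39 rear [-0.0467  0.0002] lead [ 0.0003 -0.0007] yaw -0.02
tcp in dock [-0.1024 -0.0003] tool yaw rel -0.007
```

View pics/h.png

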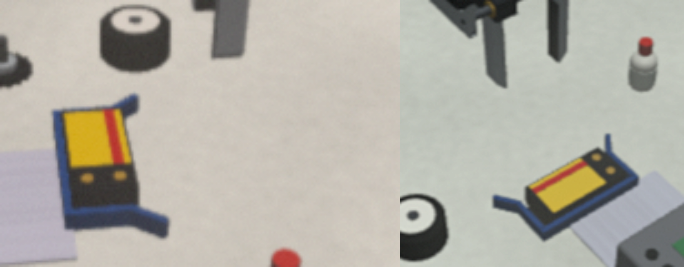

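The battery sits square in the dock at crop (97,155) with its label up, the gripper is clear, and the bystanders are where they were.

```bash
python3 -c "
from station import ctrl
print(ctrl.hand_in())"
```

```text
the job is handed in; nothing more can be done
None
```

I tipped the battery over, pushed it into the dock and handed the job in at about 13 s. By the camera measurement it lies label up, under 1 mm from the back stop and within about 0.02 rad of square; the wheel and glue look unmoved, the gear was only partly in the last picture, and the hand-in returned no verdict.

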